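# Third hand for the imaging plate

### The job

Take the blue imaging plate out of the rack and lean it in the sloped cradle: lower edge on the sill, centred, its back flat on the two orange sprung pads. Then press it gently against the pads with a steady push of about 10 N, so that the pads give about half their travel and never hit their end stop, and finish while still holding it pressed there with the fingers, as a third hand for the nurse who will screw the clips. Leave the white plate, jar, carton and tape roll where they are.

Things in the scene. Friction and masses are not known exactly. Their poses are not given: they have to be found in the camera images.
- blue_plate: imaging plate, blue faces, black rim: rigid slab 12 thick (its x) x 160 wide (y) x 140 tall (z) mm, about 0.35 kg; both faces alike. Origin at the centre of its lower edge, z up the plate, x square to its faces. Starts upright in one of the rack's two slots (which one varies), lower edge 10 mm above the table, top at 150 mm. Pinch it across the thickness at the middle of its top edge.
- white_plate: a second plate of the same size and shape, with white faces, standing in the rack's other slot; to be left alone. Origin and axes as for the blue one.
- rack: fixed grey plastic rack, 170 (x) x 150 (y) mm, floor 10 mm thick, with two slots along its y at x = -50 and +50 mm, each 16 mm wide between walls whose tops are 50 mm above the table. Origin at the centre of its underside. Rack and cradle may swap sides.
- stand: fixed white base plate of the cradle, 210 (x, from -130 to +80) x 230 (y) x 10 mm, origin on the table under the seat point. The cradle's open front faces its +x, away from the robot; the plate goes in on that side from above. Open clips with black knobs stand beside the plate, inner sides 106 mm from the middle, 60 mm up.
- seat (a point): point on the steel sill's top, mid-length, in line with the unpressed pads' front; 42 mm above the table. Axes of the sloped cradle (leans back 0.35 rad): x square out of the pads (forward, a bit up), y along the sill, z up along the pads. Sill: plane z = 0, x -35 to +60 mm, 200 mm long, no lip. A seated plate has its origin at x = 6 mm minus pad travel, y = z = 0, axes parallel to these.
- pads: two orange pads, each 36 wide x 75 tall mm, centred at y = +-55 mm, from 35 to 110 mm up the slope, joined low down by a steel bar (34 to 56 mm up). The 74 mm gap between them above the bar is free for a finger behind the plate. Origin at the seat point when unpressed, axes as the seat's, moving with the pads.
- rest (a joint): how far the sprung pads are pushed back, square to their face: 0 unpressed to 0.022 m at the end stop. The springs push back on the plate with about 1.8 N at 0 plus 0.7 N per mm: 10 N at about 0.012 m. The pads only slide, they do not tilt.
- jar: lidded glass jar, radius 45, height 130 mm, origin at the centre of its underside; bystander
- carton: upright medicine carton 45 x 75 x 100 mm, origin at the centre of its underside; bystander
- tape: roll of tape lying flat, radius 35, height 25 mm, origin at the centre of its underside; bystander
There are look-alikes about, which are no part of the job. There is more than one size of the blue_plate; the job needs the smallest.

How it is judged:
On the way, in this order (a step that is already met when the one before it is completed fails the run):
1. the blue plate is lifted clear of the rack (height (world z) of blue_plate above 0.06 m and contact force between blue_plate and rack below 0.1 N), for 0.1 s.
2. it stands on the sill and leans on the pads (z of blue_plate in the frame of seat between -0.005 and 0.006 m and contact force between blue_plate and pads above 1 N and angle between the x axis of blue_plate and the x axis of seat, either way round below 0.2 rad), for 0.1 s.
At the end, for the whole second after the job is handed in: The fingers still hold the blue plate pressed on the orange pads with 6 to 14 N (pads pushed back 4 to 20 mm), steadily; its lower edge is on the sill (within 6 mm), centred within 15 mm, and it lies flat to the pads within 0.1 rad (contact force between blue_plate and pads between 6 and 14 N and value of joint rest between 0.004 and 0.02 m and z of blue_plate in the frame of seat between -0.005 and 0.006 m and angle between the x axis of blue_plate and the x axis of seat, either way round below 0.1 rad and angle between the z axis of blue_plate and the z axis of seat, either way round below 0.1 rad and y of blue_plate in the frame of seat between -0.015 and 0.015 m and contact force between the fingers and blue_plate above 1 N and linear speed of blue_plate below 0.02 m/s and contact force between blue_plate and rack below 0.1 N); the arm keeps its last pose, push and grip.
It fails at once if the pads are driven onto their end stop (value of joint rest above 0.0212 m).
It fails at once if the white plate is disturbed (distance of white_plate from where it was at the start of the episode above 0.02 m).
It fails at once if the jar is disturbed (distance of jar from where it was at the start of the episode above 0.03 m).
It fails at once if the carton is disturbed (distance of carton from where it was at the start of the episode above 0.03 m).
It fails at once if the tape is disturbed (distance of tape from where it was at the start of the episode above 0.03 m).
It also fails if it takes over 48 s, if anything falls off the work surface, if the arm or the gripper's body presses on something with over 40 N, if the wrist force passes 120 N, or if a joint passes its speed limit or range.

### The arm

A 6-joint arm with a two-finger parallel gripper is mounted at the origin on the work surface. World frame = base frame: x ahead of the robot, y to its left, z up, the work surface at z = 0. Lengths are in m, angles in rad, forces in N, time in s.
With the tool pointing down it reaches from about 0.4 to 0.825 m from the base axis. Payload 7 kg.
Tool frame: the origin (TCP) lies midway between the tips of the shut fingers; the grasp point (between the pads) lies 19 mm behind it; z points along the fingers, x is the direction in which the jaws open and shut, and the axes are right-handed (so a half turn about z gives the same grasp; the last joint's range is limited). The gripper opens to 88 mm and grips with 3 to 60 N. Pads are 19 mm wide; open, the fingers measure 130 mm over their backs; the gripper's body (78 mm by 193 mm) begins 47 mm behind the grasp point.
Start: joints at [1.598, 0.359, 0.012, 0, -1.224, -0.288], TCP at [0.174, 0.652, 0.227] pointing down, gripper open.
Joint ranges: [-3.07, 3.07], [-1.43, 2.12], [-1.02, 1.25], [-3.03, 1.67], [-3.05, -0], [-3.03, 3.03]. Speed limits (rad/s): [2.39, 2.39, 3.01, 3.14, 3.14, 3.14].

### API

Orientations are given as [roll, pitch, yaw] about the fixed x, y, z axes, in that order (R = Rz(yaw) Ry(pitch) Rx(roll)).
In Python, from station import arm, grab_frame, camera_params gives the robot as it stands.
- The arm moves only by the shell command python3 -m handwheel 'ROWS' [FORCE]. ROWS is JSON, a list that holds one entry, the list of rows, each a list of 5 numbers: the finger opening in m, from 0 to 0.0876, then the shift along the tool's x, y, z in m, then the turn about the tool's z in degrees. A call has 1 to 20 rows; each row is the pose to reach, as a shift and turn from the pose measured when the call began, along the tool's axes at that moment; what a row does not reach only later rows make up. A row lasts 1/12 s, in which the tool goes at most 41.7 mm and 7.16 degrees, less where a joint would pass 70% of its speed; a pose out of reach is approached as far as the arm can. A call with a gripper value outside its range is refused whole. The fingers move at their own pace and stop on an object; FORCE is the grip in N (left out, the last holds). Time passes only in rows, so rows that repeat a pose let the fingers close. It gives the time, the measured TCP pose, the force and the opening at its end, in the units of the state.
- arm.get_state(): the state, without advancing time (a new reading comes with each control period).
- grab_frame(name): name is "scene" or "top" or "wrist"; returns the picture (420x560x3 uint8, blue, green, red); there is no depth.
- camera_params(name): a dict with "intrinsics" (3x3 intrinsics, pixels), "R" (3x3) and "t" (3): a world point X has camera coordinates R X + t; the wrist camera has in their place "tool_from_camera" (4x4, takes a point from camera to tool coordinates, whose origin is the TCP and whose axes are the tool frame's). Camera axes: x right, y down, z forward; pixel columns grow to the right and rows downward; lengths in m; the calibration is good to about 2 mm. A picture is of the moment at which its call begins: read the wrist's pose just before it. camera_params takes no time and is no camera call.
- arm.job_done(): hands the job in, once; it reports no verdict.
The state is a dict: "t": time; "q": joint angles; "qd": joint speeds; "joint_efforts": joint torques, N m; "eef_pos": TCP position; "ee_rot": TCP orientation; "force": force on the tool from outside, world axes, zero at the start; "moment": the same for the moment, N m; "width": finger opening in m.
Only numpy, scipy, OpenCV 4.12 (cv2) and the standard library are available. Lean on these libraries where they do the work, as an engineer would, in place of code of your own. Each camera call takes 0.05 s, during which the arm holds its last target.

## Working session

There is one attempt and no reset: what is moved stays moved. The work goes in short steps, Python scripts to look and compute and a shell command to move; the robot and the scene stay as the last step left them, time stands still between calls to the robot, and variables do not carry over. Pictures are saved under pics/ and viewed, and the job is handed in when it is done.

```bash
ls; mkdir -p pics
python3 - <<'E'
from station import arm, grab_frame, camera_params
import cv2
s=arm.get_state(); print(s)
for n in ["scene","top","wrist"]:
    cv2.imwrite(f"pics/{n}0.png",grab_frame(n)); print(n,camera_params(n))
E
```

```text
pics
{'t': 0.0, 'q': array([ 1.59811419e+00,  3.59400613e-01,  1.10695762e-02, -3.51486680e-04,
       -1.22411589e+00, -2.88078621e-01]), 'qd': array([ 0.00087215,  0.00054108, -0.00092818,  0.00081242,  0.00052543,
       -0.00029845]), 'joint_efforts': array([-1.19388413e-03, -5.82722390e+01,  2.93061054e+01,  6.99684530e+00,
        7.01167941e-03, -1.68958773e-04]), 'eef_pos': array([0.1739392 , 0.65169577, 0.22561824]), 'ee_rot': array([-3.14144046e+00, -1.67646556e-03, -1.83167691e+00]), 'force': array([-0.18845074, -0.47121278, -0.36193505]), 'moment': array([ 0.01864635, -0.03925616, -0.00928649]), 'width': 0.08793958266144178}
scene {'intrinsics': array([[452.80668475,   0.        , 282.07439835],
       [  0.        , 452.80668475, 201.81729898],
       [  0.        ,   0.        ,   1.        ]]), 'R': array([[-0.70866719,  0.70552478, -0.00506026],
       [ 0.54542249,  0.54327403, -0.63825358],
       [-0.44755461, -0.45506936, -0.76980956]]), 't': array([ 0.33533383, -0.22290302,  1.31236044])}
top {'intrinsics': array([[479.12864429,   0.        , 284.37037676],
     
[... 173 characters left out ...]
9.98885532e-01, -1.69242269e-03, -4.71680984e-02],
       [ 4.71687915e-02, -3.71968656e-04, -9.98886864e-01]]), 't': array([0.0074505 , 0.49505452, 1.33154614])}
wrist {'intrinsics': array([[362.60401446,   0.        , 283.11317288],
       [  0.        , 362.60401446, 202.97645347],
       [  0.        ,   0.        ,   1.        ]]), 'tool_from_camera': array([[ 9.99999646e-01,  7.56688637e-04, -3.68221815e-04,
         4.02841253e-04],
       [-6.05763254e-04,  9.51001458e-01,  3.09185803e-01,
        -8.43799734e-02],
       [ 5.84136867e-04, -3.09185470e-01,  9.51001579e-01,
        -1.56932283e-01],
       [ 0.00000000e+00,  0.00000000e+00,  0.00000000e+00,
         1.00000000e+00]])}
```

View pics/scene0.png

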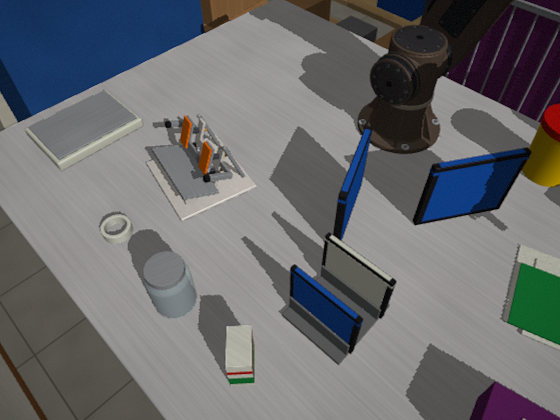

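View pics/top0.png

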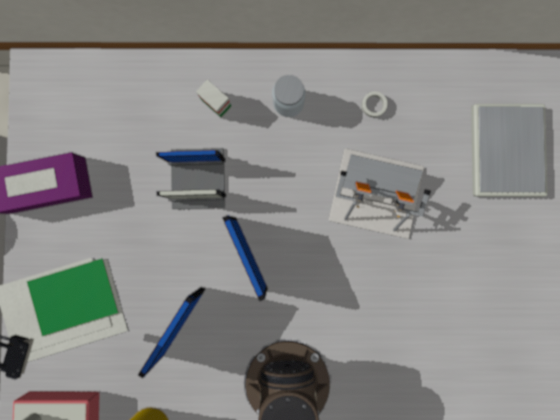

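View pics/wrist0.png

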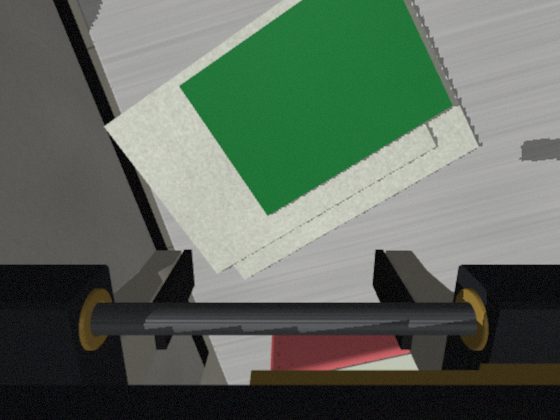

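The top view shows the small blue plate in the rack's far slot near (190,155) and the white one at (190,193). The cradle's orange pads are at (363,187) and (405,196). The two blue plates outside the rack are the look-alikes. I'll enlarge these areas to measure them.

Run:
```python
import cv2, numpy as np
t=cv2.imread("pics/top0.png"); s=cv2.imread("pics/scene0.png")
a=cv2.resize(t[130:220,140:245],None,fx=5,fy=5,interpolation=cv2.INTER_CUBIC)
b=cv2.resize(t[140:245,320:450],None,fx=5,fy=5,interpolation=cv2.INTER_CUBIC)
cv2.imwrite("pics/a.png",a); cv2.imwrite("pics/b.png",b)
cv2.imwrite("pics/c.png",cv2.resize(s[100:230,140:265],None,fx=4.5,fy=4.5,interpolation=cv2.INTER_CUBIC))
```

```text
(no output)
```

View pics/a.png

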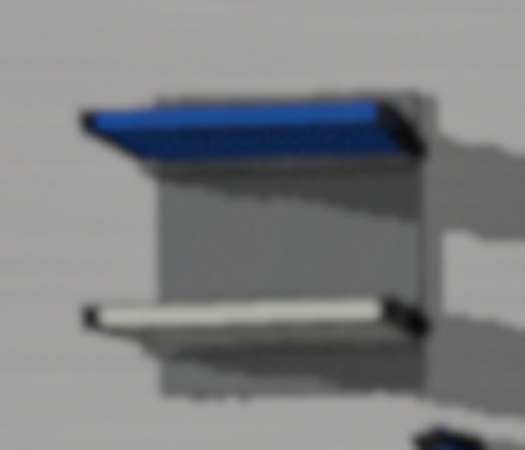

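View pics/b.png

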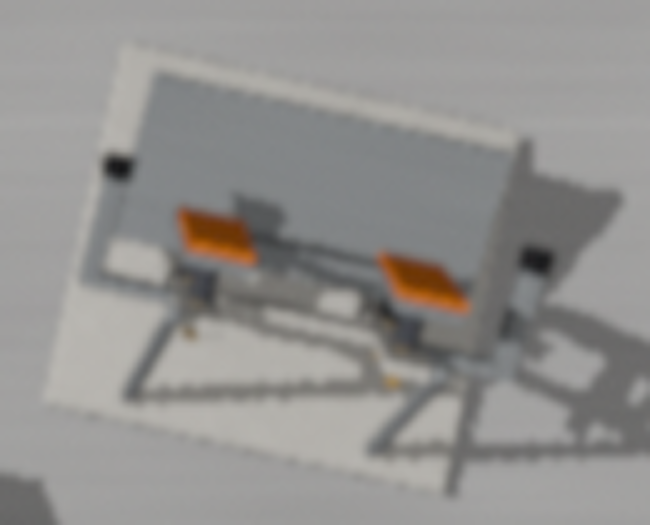

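View pics/c.png

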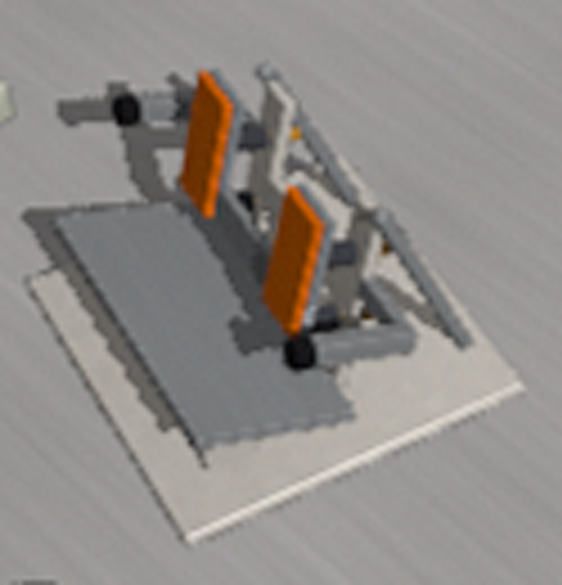

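```bash
cat > h.py <<'E'
import numpy as np, cv2
from station import camera_params
def ray(n,uv,z):
    c=camera_params(n);R,t,K=c["R"],c["t"],c["intrinsics"]
    C=-R.T@t; d=R.T@np.linalg.inv(K)@np.array([uv[0],uv[1],1.])
    return C+d*(z-C[2])/d[2]
def proj(n,X):
    c=camera_params(n);p=c["intrinsics"]@(c["R"]@np.asarray(X)+c["t"]);return p[:2]/p[2]
E
python3 - <<'E'
from h import *
t=cv2.imread("pics/top0.png").astype(int); 
B,G,R=t[...,0],t[...,1],t[...,2]
sub=np.zeros(B.shape,bool); sub[140:175,150:232]=1
m=sub&(B>130)&(B-R>80)
ys,xs=np.nonzero(m); print(m.sum(),xs.min(),xs.max())
pts=[]
for x in range(xs.min()+1,xs.max()):
    yy=ys[xs==x]; pts.append((x,yy.mean(),len(yy)))
pts=np.array(pts); k=np.polyfit(pts[:,0],pts[:,1],1); print(k,pts[:,2].mean())
for u in (156.5,156.5+65): print(ray("top",(u,np.polyval(k,u)),.15))
for u in (xs.min(),xs.max()+1): print('blue ends',ray("top",(u,np.polyval(k,u)),.15))
# stand corners
c=np.array([(123,45),(528,135),(450,493),(43,403)])/5+[320,140]-0.4
W=np.array([ray("top",p,.01)[:2] for p in c]); print(W)
L=np.array([(80,115),(80,-115),(-130,-115),(-130,115)])/1000.
A,Bc=L-L.mean(0),W-W.mean(0); U,S,Vt=np.linalg.svd(A.T@Bc); Rm=(U@Vt).T
if np.linalg.det(Rm)<0: print("refl")
tt=W.mean(0)-Rm@L.mean(0); print("stand",tt,np.degrees(np.arctan2(Rm[1,0],Rm[0,0])),(W-(L@Rm.T+tt))*1000)
th=.35
def seat(p):
    x,y,z=p; l=np.array([x*np.cos(th)-z*np.sin(th),y]); w=Rm@l+tt
    return np.r_[w,.042+x*np.sin(th)+z*np.cos(th)]
for y in (.073,.037,-.037,-.073):
    u=proj("top",seat((0,y,.11))); v=proj("top",seat((0,y,.035))); s=proj("scene",seat((0,y,.11)))
    print(y,(u-[320,140])*5,(v-[320,140])*5,(s-[140,100])*4.5)
C=camera_params("top"); print(-C["R"].T@C["t"])
E
```

```text
135 160 213
[-3.33176812e-02  1.58896440e+02] 2.519230769230769
[0.61546691 0.33164013 0.15      ]
[0.62125989 0.16745709 0.15      ]
blue ends [0.61577875 0.32280181 0.15      ]
blue ends [0.6205913  0.18640592 0.15      ]
[[ 0.65220281 -0.16032819]
 [ 0.60154546 -0.38836514]
 [ 0.40016791 -0.34225755]
 [ 0.45012438 -0.11463136]]
stand [ 0.55040654 -0.25685595] -12.615983436588369 [[-1.38997884  1.77756895]
 [-1.81176239 -1.8125289 ]
 [ 1.74041497 -1.5721871 ]
 [ 1.46132626  1.60714705]]
0.073 [189.24451065 240.44643874] [179.26003234 204.3223092 ] [315.76377106 217.76401118]
0.037 [258.82033905 256.07705307] [244.95128639 219.07077938] [284.89231494 177.39716036]
-0.037 [401.96651232 288.23567308] [380.09847874 249.41293628] [224.86084186  98.90129968]
-0.073 [471.66811707 303.8945438 ] [445.90185367 264.18657893] [197.20590379  62.74029855]
[0.43168291 0.00878363 1.35341137]
```

```bash
cat >> h.py <<'E'
from scipy.spatial.transform import Rotation as Ro
def delta(s,target,yaw=None):
    R=Ro.from_euler('xyz',s['ee_rot']).as_matrix()
    d=R.T@(np.asarray(target)-s['eef_pos'])
    out=[d.round(4)]
    if yaw is not None:
        a=-np.degrees(yaw-s['ee_rot'][2]); out.append((a+180)%360-180)
    return out
E
python3 - <<'E'
from h import *; from station import arm
print(delta(arm.get_state(),(.618,.25,.25),-np.pi+.035))
E
```

```text
[array([ 0.2737, -0.5326, -0.0238]), np.float64(73.04698246143795)]
```

```bash
python3 -m handwheel '[[[0.087,0.014,-0.026,-0.01,4],[0.087,0.028,-0.053,-0.024,8],[0.087,0.042,-0.08,-0.024,12],[0.087,0.056,-0.107,-0.024,16],[0.087,0.070,-0.134,-0.024,20],[0.087,0.084,-0.161,-0.024,24],[0.087,0.098,-0.188,-0.024,28],[0.087,0.112,-0.215,-0.024,32],[0.087,0.126,-0.242,-0.024,36],[0.087,0.140,-0.269,-0.024,40],[0.087,0.155,-0.297,-0.024,44],[0.087,0.170,-0.325,-0.024,48],[0.087,0.185,-0.355,-0.024,52],[0.087,0.200,-0.385,-0.024,56],[0.087,0.215,-0.415,-0.024,60],[0.087,0.230,-0.445,-0.024,64],[0.087,0.245,-0.475,-0.024,68],[0.087,0.260,-0.505,-0.024,72],[0.087,0.274,-0.533,-0.024,73],[0.087,0.274,-0.533,-0.024,73]]]'
python3 - <<'E'
from h import *; from station import arm,grab_frame
s=arm.get_state();print(s['eef_pos'],s['ee_rot'],s['q'],s['force'])
cv2.imwrite("pics/w1.png",grab_frame("wrist"))
E
```

```text
t: 1.82
eef_pos: [0.6212, 0.2458, 0.2492]
ee_rot: [-3.139, -0.001, -3.111]
force: [-0.6, 1.3, -0.7]
width: 0.0871
[0.62118862 0.24584631 0.24916019] [-3.13863566e+00 -1.05903109e-03 -3.11070957e+00] [ 0.66907645  0.33644881  0.03011637  0.00182772 -1.26707657 -0.6387407 ] [-0.60225209  1.29019927 -0.69162946]
```

View pics/w1.png

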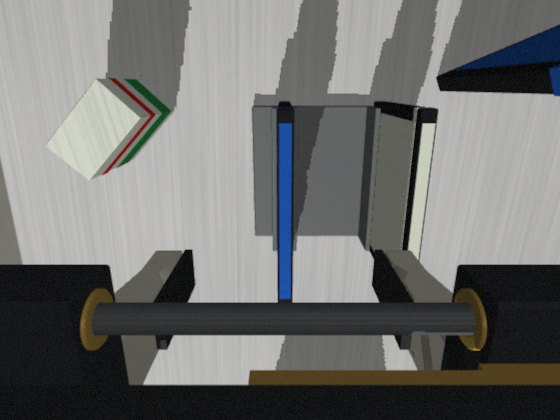

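The blue top edge runs from about (285,103) to (285,300) in the wrist view, between the jaws, with the white plate off to the right near (425,120).

```bash
cat >> h.py <<'E'
def wray(s,uv,z):
    c=camera_params("wrist");T=c["tool_from_camera"];K=c["intrinsics"]
    R=Ro.from_euler('xyz',s['ee_rot']).as_matrix()
    C=s['eef_pos']+R@T[:3,3]; d=R@T[:3,:3]@np.linalg.inv(K)@np.array([uv[0],uv[1],1.])
    return C+d*(z-C[2])/d[2]
E
python3 - <<'E'
from h import *; from station import arm,grab_frame
s=arm.get_state(); im=grab_frame("wrist").astype(int)
B,R=im[...,0],im[...,2]; m=(B-R>60)&(B>90); m[:, :200]=0; m[:,350:]=0; m[300:]=0
ys,xs=np.nonzero(m); print(ys.min(),ys.max(),len(ys))
e=[]
for y in (130,200,280):
    r=xs[ys==y]; a=wray(s,(r.min(),y+.5),.15); b=wray(s,(r.max()+1,y+.5),.15); print(y,r.min(),r.max(),a,b,np.linalg.norm(a-b)); e.append((a+b)/2)
dv=e[0]-e[2]; print("yaw deg",np.degrees(np.arctan2(-dv[0],dv[1])))
far=wray(s,(285.5,102.5),.15); print("far end",far, wray(s,(285.5,ys.min()),.15))
ctr=far+(e[2]-e[0])/np.linalg.norm(dv)*.08; print("centre",ctr)
yaw=-np.pi+np.arctan2(-dv[0],dv[1]); print(s['eef_pos'],delta(s,(ctr[0],ctr[1],.118),yaw))
E
```

```text
106 297 2237
130 277 289 [0.62562495 0.19274727 0.15      ] [0.61656096 0.19245422 0.15      ] 0.009068726523515614
200 277 289 [0.62422455 0.24392645 0.15      ] [0.61459687 0.24361875 0.15      ] 0.009632595905153111
280 277 288 [0.62239455 0.31080582 0.15      ] [0.61282754 0.31050472 0.15      ] 0.00957174385813099
yaw deg -178.31060324096003
far end [0.62034955 0.17372685 0.15      ] [0.62026982 0.1760332  0.15      ]
centre [0.61799105 0.25369208 0.15      ]
[0.61978232 0.24725236 0.24912422] [array([0.0014, 0.0068, 0.1311]), np.float64(-179.8600494033281)]
```

```bash
python3 -m handwheel '[[[0.087,0.0015,0.0068,0.02,0],[0.087,0.0015,0.0068,0.045,0],[0.087,0.0015,0.0068,0.07,0],[0.087,0.0015,0.0068,0.095,0],[0.087,0.0015,0.0068,0.12,0],[0.087,0.0015,0.0068,0.135,0],[0.087,0.0015,0.0068,0.141,0],[0.087,0.0015,0.0068,0.141,0],[0.0,0.0015,0.0068,0.141,0],[0.0,0.0015,0.0068,0.141,0],[0.0,0.0015,0.0068,0.141,0],[0.0,0.0015,0.0068,0.141,0],[0.0,0.0015,0.0068,0.141,0],[0.0,0.0015,0.0068,0.141,0],[0.0,0.0015,0.0068,0.141,0],[0.0,0.0015,0.0068,0.141,0]]]' 25
python3 - <<'E'
from h import *; from station import arm,grab_frame
s=arm.get_state();print(s)
cv2.imwrite("pics/w2.png",grab_frame("wrist"))
E
```

```text
t: 3.25
eef_pos: [0.6169, 0.2547, 0.1084]
ee_rot: [-3.14, -0.001, -3.108]
force: [-0.2, -0.4, 0.8]
width: 0.039
{'t': 3.25, 'q': array([ 6.83434688e-01,  4.36918284e-01, -1.52156639e-01,  7.65064212e-04,
       -9.84022679e-01, -6.50449574e-01]), 'qd': array([-0.00020415,  0.00337164, -0.00131981,  0.00043136, -0.00022768,
       -0.00219446]), 'joint_efforts': array([ 7.26143000e-03, -6.08630705e+01,  2.59306240e+01,  6.19811922e+00,
       -2.71079462e-02, -3.74656420e-04]), 'eef_pos': array([0.61693874, 0.25474493, 0.10839528]), 'ee_rot': array([-3.13969282e+00, -1.44629072e-03, -3.10818458e+00]), 'force': array([-0.22509925, -0.38116423,  0.7943862 ]), 'moment': array([ 0.07321526, -0.03548542, -0.00333522]), 'width': 0.03900206172195665}
```

View pics/w2.png

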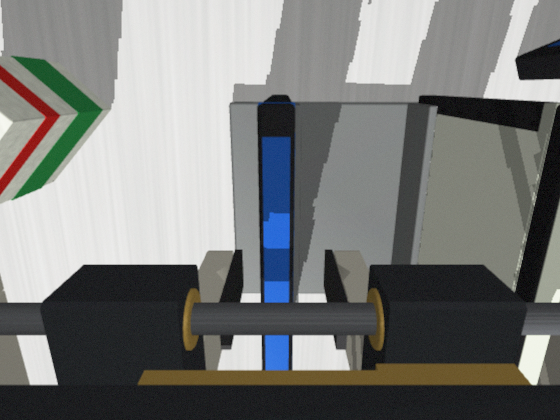

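```bash
python3 -m handwheel '[[[0.035,-0.0018,0,0,0],[0.03,-0.0018,0,0,0],[0.0,-0.0018,0,0,0],[0.0,-0.0018,0,0,0],[0.0,-0.0018,0,0,0],[0.0,-0.0018,0,0,0],[0.0,-0.0018,0,0,0],[0.0,-0.0018,0,0,0],[0.0,-0.0018,0,0,0],[0.0,-0.0018,0,0,0]]]' 25
python3 - <<'E'
from h import *; from station import arm
s=arm.get_state();print(s['force'],s['width'],s['eef_pos'])
E
```

```text
t: 4.13
eef_pos: [0.6186, 0.2548, 0.1083]
ee_rot: [-3.14, -0.002, -3.108]
force: [-0.8, 0.7, 0.4]
width: 0.0118
[-0.78806209  0.68357242  0.43616206] 0.011809345253014893 [0.61862447 0.2547797  0.10831216]
```

```bash
python3 -m handwheel '[[[0.0,0,0,-0.01,0],[0.0,0,0,-0.025,0],[0.0,0,0,-0.045,0],[0.0,0,0,-0.065,0],[0.0,0,0,-0.085,0],[0.0,0,0,-0.105,0],[0.0,0,0,-0.12,0],[0.0,0,0,-0.13,0],[0.0,0,0,-0.13,0],[0.0,0,0,-0.13,0]]]' 25
python3 - <<'E'
from h import *; from station import arm,grab_frame
s=arm.get_state();print(s['force'],s['width'],s['eef_pos'])
cv2.imwrite("pics/s3.png",grab_frame("scene"))
yaw=-np.pi-np.radians(12.6)
n=np.array([np.cos(np.radians(-12.6)),np.sin(np.radians(-12.6))])
seat=np.array([.5504,-.2569]); 
print(delta(s,np.r_[seat+n*.035,.24],yaw))
E
```

```text
t: 4.97
eef_pos: [0.6185, 0.255, 0.2381]
ee_rot: [-3.14, -0.002, -3.108]
force: [0.1, -0.4, -5.3]
width: 0.0121
[ 0.06673814 -0.39115975 -5.26353672] 0.012109100951352385 [0.61854637 0.25503856 0.23810147]
[array([ 0.0512, -0.5182, -0.001 ]), np.float64(14.497736346939973)]
```

View pics/s3.png

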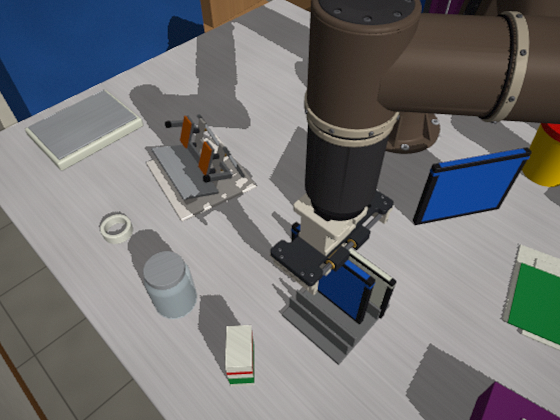

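```bash
python3 -m handwheel '[[[0,0.001,-0.01,0,0],[0,0.003,-0.03,0,0],[0,0.006,-0.055,0,1],[0,0.009,-0.083,0,2],[0,0.012,-0.111,0,3],[0,0.015,-0.14,0,4],[0,0.018,-0.17,0,5],[0,0.021,-0.2,0,6],[0,0.024,-0.23,0,7],[0,0.027,-0.26,0,8],[0,0.030,-0.29,0,9],[0,0.033,-0.32,0,10],[0,0.036,-0.35,0,11],[0,0.039,-0.38,0,12],[0,0.042,-0.41,0,13],[0,0.045,-0.44,0,14],[0,0.048,-0.47,0,14.5],[0,0.051,-0.495,0,14.5],[0,0.051,-0.512,0,14.5],[0,0.051,-0.518,0,14.5]]]' 25
python3 -m handwheel '[[[0,0,0,0,0],[0,0,0,0,0],[0,0,0,0,0]]]'
python3 - <<'E'
from h import *; from station import arm,grab_frame
s=arm.get_state();print(s['force'],s['width'],s['eef_pos'],s['ee_rot'],s['q'])
np.save("s4.npy",np.r_[s['eef_pos'],s['ee_rot']])
for n in("wrist","top","scene"): cv2.imwrite(f"pics/{n}4.png",grab_frame(n))
E
```

```text
t: 6.68
eef_pos: [0.5825, -0.2678, 0.2373]
ee_rot: [-3.138, -0.005, 2.919]
force: [0.0, 0.4, -4.6]
width: 0.0116
t: 6.93
eef_pos: [0.5819, -0.2674, 0.2367]
ee_rot: [-3.138, -0.006, 2.919]
force: [0.7, 0.8, -4.6]
width: 0.0121
[ 0.68057276  0.78678477 -4.57019744] 0.012100428017818757 [ 0.58185702 -0.26739341  0.23674   ] [-3.13806456 -0.0060378   2.91870192] [-0.12477306  0.2994654  -0.05155641  0.00310211 -1.22613041 -0.09916445]
```

View pics/wrist4.png

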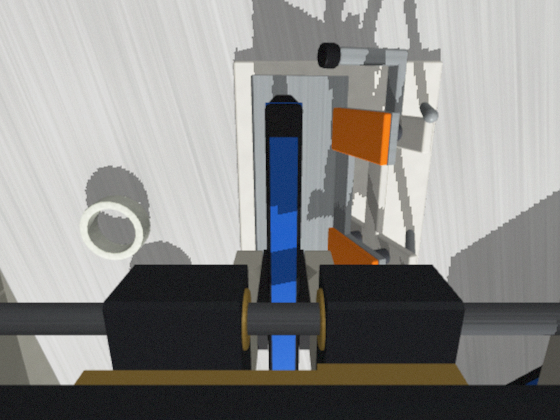

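View pics/scene4.png

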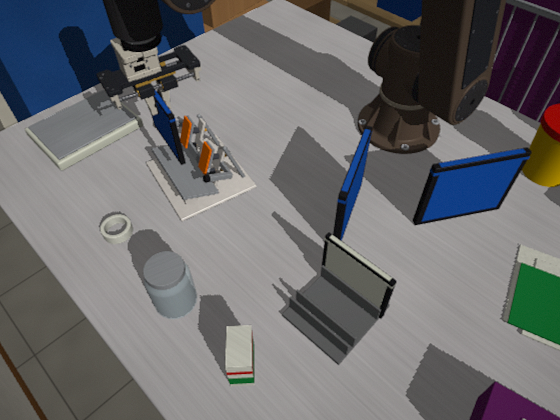

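View pics/top4.png

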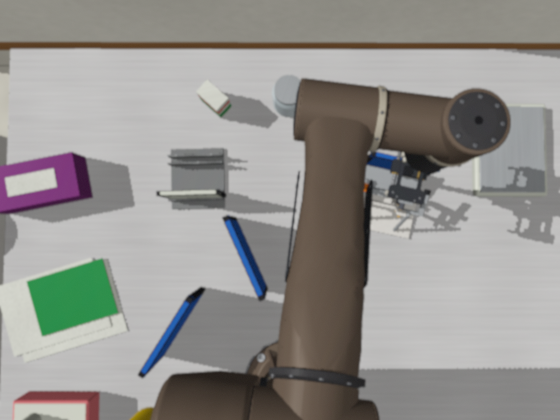

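```bash
cat >> h.py <<'E'
TH=.35
def seatw(p,o=(.5504,-.2569),yaw=-12.6):
    a=np.radians(yaw);x,y,z=p;l=x*np.cos(TH)-z*np.sin(TH)
    return np.array([o[0]+l*np.cos(a)-y*np.sin(a),o[1]+l*np.sin(a)+y*np.cos(a),.042+x*np.sin(TH)+z*np.cos(TH)])
def wproj(pose,X):
    c=camera_params("wrist");T=c["tool_from_camera"];K=c["intrinsics"]
    R=Ro.from_euler('xyz',pose[3:]).as_matrix()
    p=np.linalg.inv(T)@np.r_[R.T@(X-pose[:3]),1];p=K@p[:3];return p[:2]/p[2]
E
python3 - <<'E'
from h import *
p=np.load("s4.npy")
for q in [(0,-.073,.11),(0,-.037,.11),(0,-.073,.035),(0,-.037,.035),(0,.037,.11),(.06,-.1,0),(-.035,-.1,0)]: print(q,wproj(p,seatw(q)).round(1))
im=cv2.imread("pics/wrist4.png")
cv2.imwrite("pics/w4z.png",cv2.resize(im[50:290,230:440],None,fx=2.5,fy=2.5,interpolation=cv2.INTER_CUBIC))
E
```

```text
(0, -0.073, 0.11) [388.2 108.9]
(0, -0.037, 0.11) [383.8 162.2]
(0, -0.073, 0.035) [334.7 104.1]
(0, -0.037, 0.035) [333.  146.4]
(0, 0.037, 0.11) [375.7 258.4]
(0.06, -0.1, 0) [254.4  71.1]
(-0.035, -0.1, 0) [351.1  72.3]
```

View pics/w4z.png

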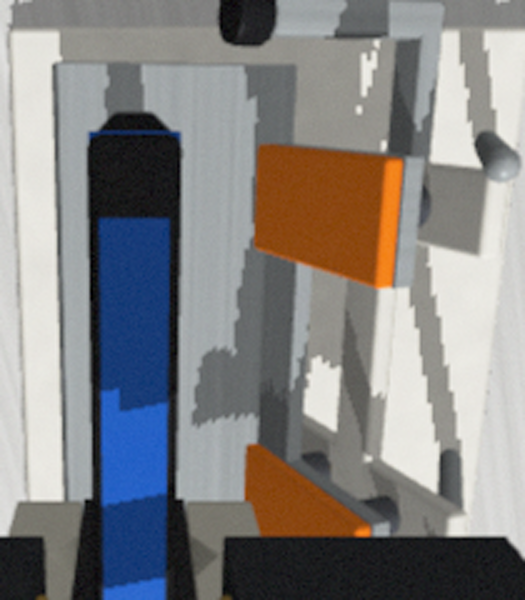

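```bash
cat >> h.py <<'E'
SO=np.array([.5524,-.2546]); SY=np.radians(-12.6)
def tcp(l,y,z): # horizontal offset along normal, along y, height
    n=np.array([np.cos(SY),np.sin(SY)]);return np.r_[SO+n*l+np.array([-n[1],n[0]])*y,z]
E
python3 - <<'E'
from h import *; from station import arm
print(delta(arm.get_state(),tcp(.008,.001,.149),-np.pi+SY))
E
```

```text
[array([0.0237, 0.0067, 0.0884]), np.float64(-0.10285977419857772)]
```

```bash
python3 -m handwheel '[[[0,0.006,0.002,0,0],[0,0.015,0.005,0,0],[0,0.0237,0.0067,0,0],[0,0.0237,0.0067,0.01,0],[0,0.0237,0.0067,0.025,0],[0,0.0237,0.0067,0.04,0],[0,0.0237,0.0067,0.055,0],[0,0.0237,0.0067,0.068,0],[0,0.0237,0.0067,0.078,0],[0,0.0237,0.0067,0.084,0],[0,0.0237,0.0067,0.0865,0],[0,0.0237,0.0067,0.0884,0],[0,0.0237,0.0067,0.0884,0],[0,0.0237,0.0067,0.0884,0],[0,0.0237,0.0067,0.0884,0]]]'
python3 - <<'E'
from h import *; from station import arm,grab_frame
s=arm.get_state();print(s['force'],s['moment'],s['width'],s['eef_pos'],s['ee_rot'])
print(delta(s,tcp(.008,.001,.1455),-np.pi+SY))
for n in("wrist","scene"): cv2.imwrite(f"pics/{n}5.png",grab_frame(n))
im=cv2.imread("pics/scene5.png");cv2.imwrite("pics/s5z.png",cv2.resize(im[60:220,100:270],None,fx=3.5,fy=3.5,interpolation=cv2.INTER_CUBIC))
E
```

```text
t: 8.33
eef_pos: [0.5608, -0.2555, 0.1497]
ee_rot: [-3.138, -0.004, 2.92]
force: [-0.7, 0.2, -3.8]
width: 0.0117
[-0.65983183  0.20499913 -3.78769732] [ 0.00853749 -0.08315058  0.00498033] 0.01171787512839836 [ 0.56081939 -0.25547044  0.14974691] [-3.13802092 -0.0036592   2.92000281]
[array([0.0004, 0.    , 0.0042]), np.float64(-0.09616273635583639)]
```

View pics/s5z.png

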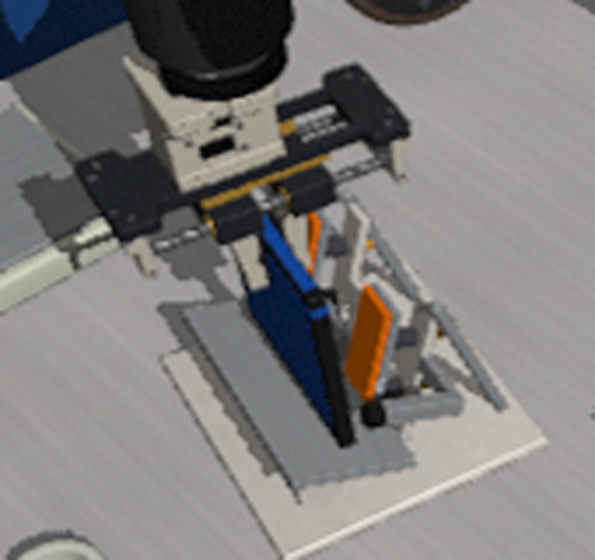

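View pics/wrist5.png

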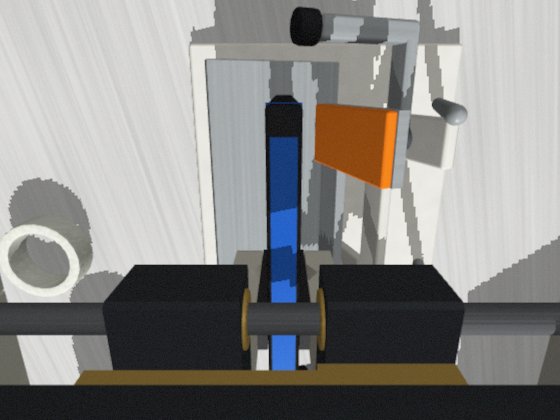

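The scene close-up shows the plate upright just above the sill, in front of the pads and between the clips. I'll lower it until it touches.

```bash
python3 -m handwheel '[[[0,0.0004,0,0.001,0],[0,0.0004,0,0.002,0],[0,0.0004,0,0.003,0],[0,0.0004,0,0.0035,0],[0,0.0004,0,0.0035,0],[0,0.0004,0,0.0035,0]]]'; python3 -m handwheel '[[[0,0,0,0.0005,0],[0,0,0,0.001,0],[0,0,0,0.001,0]]]';python3 -m handwheel '[[[0,0,0,0.0005,0],[0,0,0,0.001,0],[0,0,0,0.001,0]]]'
```

```text
t: 8.93
eef_pos: [0.5603, -0.2554, 0.146]
ee_rot: [-3.138, -0.004, 2.92]
force: [-0.5, 0.6, -3.8]
width: 0.012
t: 9.18
eef_pos: [0.5603, -0.2554, 0.145]
ee_rot: [-3.138, -0.004, 2.92]
force: [0.6, -0.6, -3.4]
width: 0.012
t: 9.43
eef_pos: [0.5604, -0.2555, 0.1449]
ee_rot: [-3.138, -0.003, 2.92]
force: [-2.5, 0.7, 4.1]
width: 0.0116
```

```bash
python3 -m handwheel '[[[0.016,0,0,0,0],[0.02,0,0,0,0],[0.024,0,0,0,0],[0.028,0,0,0,0],[0.032,0.002,0,0,0],[0.036,0.004,0,0,0],[0.04,0.006,0,0,0],[0.04,0.008,0,0,0],[0.04,0.010,0,0,0],[0.04,0.012,0,0,0],[0.04,0.014,0,0,0],[0.04,0.016,0,0,0],[0.04,0.016,0,0,0]]]' 10
python3 - <<'E'
from h import *; from station import arm,grab_frame
s=arm.get_state();print(s['force'],s['moment'],s['width'],s['eef_pos'],s['ee_rot'])
for n in("wrist","scene"): cv2.imwrite(f"pics/{n}6.png",grab_frame(n))
im=cv2.imread("pics/scene6.png");cv2.imwrite("pics/s6z.png",cv2.resize(im[60:220,100:270],None,fx=3.5,fy=3.5,interpolation=cv2.INTER_CUBIC))
E
```

```text
t: 10.52
eef_pos: [0.5444, -0.2519, 0.145]
ee_rot: [-3.138, -0.004, 2.92]
force: [-1.4, 0.8, -0.3]
width: 0.0399
[-1.37063047  0.76217475 -0.32715241] [ 0.17218643  0.13238526 -0.03225874] 0.03989287051418694 [ 0.54435642 -0.25190354  0.14495001] [-3.13776318 -0.00353732  2.92013853]
```

View pics/s6z.png

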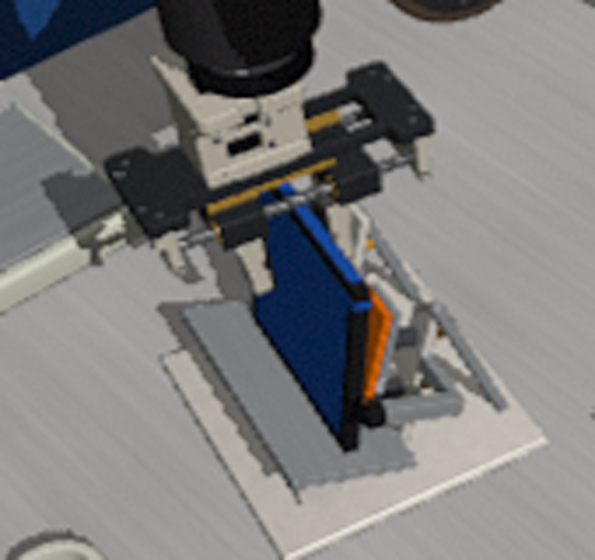

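View pics/wrist6.png

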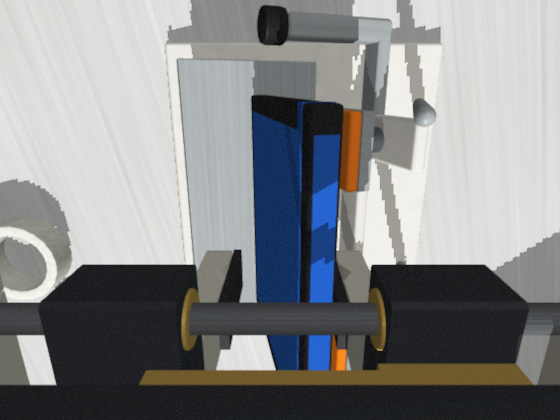

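The plate now leans back on the rear finger, with its top at around columns 310–340 in the wrist view and the lower edge still on the sill. I'll keep moving back so the plate settles onto the pads.

```bash
python3 -m handwheel '[[[0.04,0.002,0,0,0],[0.04,0.004,0,0,0],[0.04,0.006,0,0,0],[0.04,0.008,0,0,0],[0.04,0.010,0,0,0],[0.04,0.012,0,0,0],[0.041,0.014,0,0,0],[0.042,0.016,0,0,0],[0.042,0.018,0,0,0],[0.042,0.020,0,0,0],[0.042,0.022,0,0,0],[0.042,0.024,0,0,0],[0.042,0.025,0,0,0],[0.042,0.025,0,0,0],[0.042,0.025,0,0,0]]]' 10
python3 - <<'E'
from h import *; from station import arm,grab_frame
s=arm.get_state();print(s['force'],s['moment'],s['width'],s['eef_pos'],s['ee_rot'])
n=np.array([np.cos(SY),np.sin(SY)]); print("l",(s['eef_pos'][:2]-SO)@n, 'y',(s['eef_pos'][:2]-SO)@np.array([-n[1],n[0]]))
for n in("wrist","scene"): cv2.imwrite(f"pics/{n}7.png",grab_frame(n))
im=cv2.imread("pics/scene7.png");cv2.imwrite("pics/s7z.png",cv2.resize(im[60:220,100:270],None,fx=3.5,fy=3.5,interpolation=cv2.INTER_CUBIC))
E
```

```text
t: 11.87
eef_pos: [0.5205, -0.2465, 0.1452]
ee_rot: [-3.138, -0.003, 2.92]
force: [-0.5, -0.4, 0.5]
width: 0.0418
[-0.52069688 -0.36070294  0.47017005] [ 0.14115736 -0.11443239  0.00992658] 0.041848300769741845 [ 0.5204508  -0.24653947  0.1452197 ] [-3.13767371e+00 -3.00078315e-03  2.92029475e+00]
l -0.032938112800634856 y 0.0008969082488839264
```

View pics/s7z.png

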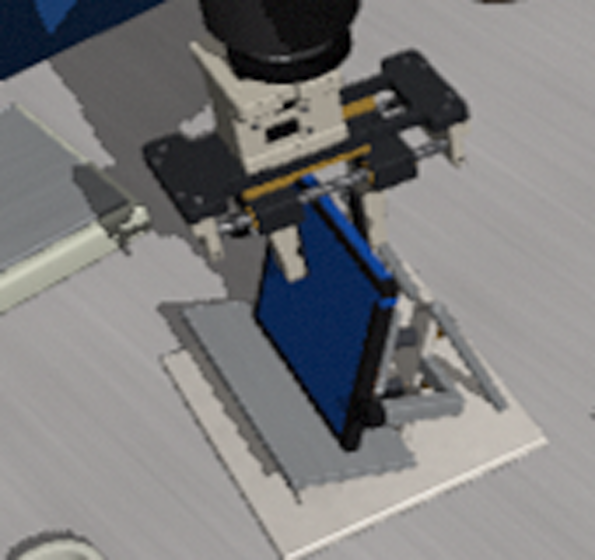

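View pics/wrist7.png

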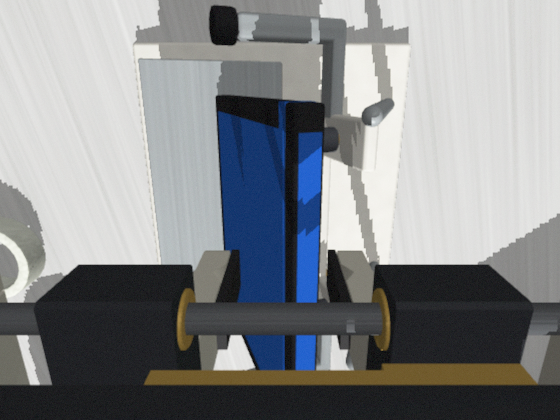

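```bash
python3 -m handwheel '[[[0.05,-0.002,0,0,0],[0.054,-0.002,0,0,0],[0.054,-0.002,0,0,0],[0.054,-0.002,0.003,0,0],[0.054,-0.002,0.006,0,0],[0.054,-0.002,0.009,0,0],[0.054,-0.002,0.012,0,0],[0.054,-0.002,0.015,0,0],[0.054,-0.002,0.018,0,0],[0.054,-0.002,0.02,0,0],[0.054,-0.002,0.02,0,0],[0.054,-0.002,0.02,0,0]]]' 20
python3 - <<'E'
from h import *; from station import arm,grab_frame
s=arm.get_state();print(s['force'],s['moment'],s['width'],s['eef_pos'],s['ee_rot'])
n=np.array([np.cos(SY),np.sin(SY)]); print("l",(s['eef_pos'][:2]-SO)@n, 'y',(s['eef_pos'][:2]-SO)@np.array([-n[1],n[0]]))
for n in("wrist","scene"): cv2.imwrite(f"pics/{n}8.png",grab_frame(n))
im=cv2.imread("pics/scene8.png");cv2.imwrite("pics/s8z.png",cv2.resize(im[60:220,100:270],None,fx=3.5,fy=3.5,interpolation=cv2.INTER_CUBIC))
E
```

```text
t: 12.97
eef_pos: [0.5269, -0.2273, 0.1451]
ee_rot: [-3.138, -0.003, 2.921]
force: [0.6, -0.5, 0.0]
width: 0.0538
[ 0.64992802 -0.50185363  0.0121861 ] [ 0.08526177 -0.11319535  0.01581537] 0.053800072240831706 [ 0.52688685 -0.22728183  0.14506873] [-3.13768653e+00 -3.12703376e-03  2.92065721e+00]
l -0.030857987156311655 y 0.021094735831984648
```

View pics/s8z.png

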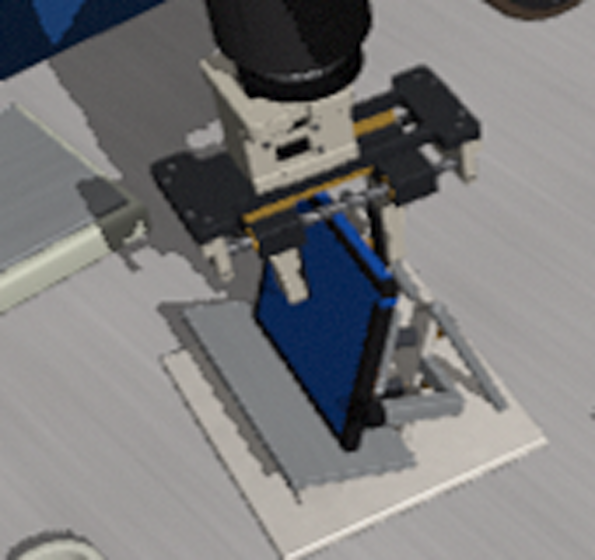

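View pics/wrist8.png

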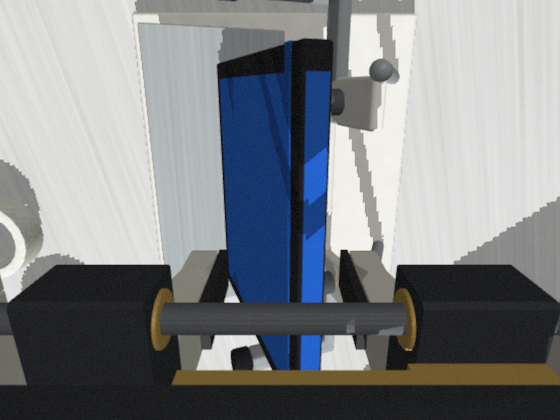

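I entered the descent in the y column, so the tool moved 20 mm sideways. It touched nothing and the force is about 0. I'll shift back, then descend.

```bash
python3 -m handwheel '[[[0.054,0,-0.005,0,0],[0.054,0,-0.01,0,0],[0.054,0,-0.015,0,0],[0.054,0,-0.02,0,0],[0.054,0,-0.021,0,0],[0.054,0,-0.021,0,0],[0.054,0,-0.021,0.003,0],[0.054,0,-0.021,0.006,0],[0.054,0,-0.021,0.009,0],[0.054,0,-0.021,0.012,0],[0.054,0,-0.021,0.015,0],[0.054,0,-0.021,0.018,0],[0.054,0,-0.021,0.02,0],[0.054,0,-0.021,0.02,0],[0.054,0,-0.021,0.02,0]]]' 20
python3 - <<'E'
from h import *; from station import arm,grab_frame
s=arm.get_state();print(s['force'],s['moment'],s['width'],s['eef_pos'],s['ee_rot'])
n=np.array([np.cos(SY),np.sin(SY)]); print("l",(s['eef_pos'][:2]-SO)@n, 'y',(s['eef_pos'][:2]-SO)@np.array([-n[1],n[0]]))
for n in("wrist","scene"): cv2.imwrite(f"pics/{n}9.png",grab_frame(n))
im=cv2.imread("pics/scene9.png");cv2.imwrite("pics/s9z.png",cv2.resize(im[60:220,100:270],None,fx=3.5,fy=3.5,interpolation=cv2.INTER_CUBIC))
E
```

```text
t: 14.32
eef_pos: [0.5221, -0.248, 0.125]
ee_rot: [-3.138, -0.003, 2.92]
force: [0.1, -0.2, 0.3]
width: 0.0538
[ 0.0549789  -0.15991374  0.29853472] [ 0.10428602 -0.07309303 -0.00132838] 0.05377308276021392 [ 0.52212006 -0.24801322  0.1250034 ] [-3.13757836 -0.00343799  2.92043482]
l -0.030987558483672233 y -0.0001772192850335262
```

View pics/s9z.png

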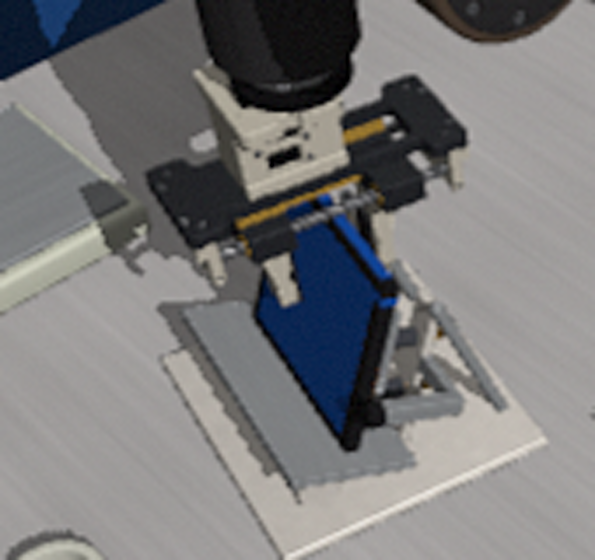

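View pics/wrist9.png

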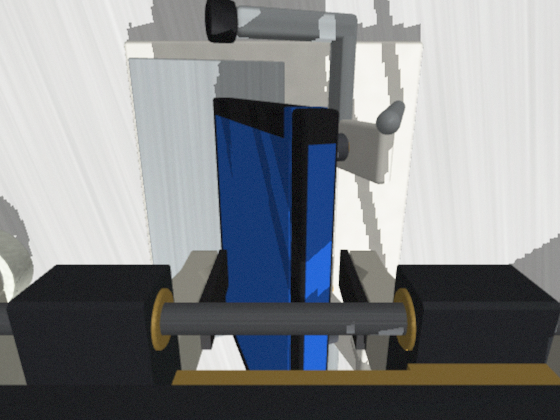

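```bash
python3 -m handwheel '[[[0.054,0.002,0,0,0],[0.054,0.004,0,0,0],[0.054,0.006,0,0,0],[0.054,0.007,0,0,0],[0.054,0.007,0,0,0],[0.054,0.007,0,0,0]]]'
python3 -m handwheel '[[[0.054,0.001,0,0,0],[0.054,0.002,0.0005,0,0],[0.054,0.002,0.0005,0,0],[0.054,0.002,0.0005,0,0]]]'
python3 -m handwheel '[[[0.054,0.001,0.0005,0,0],[0.054,0.002,0.001,0,0],[0.054,0.002,0.001,0,0],[0.054,0.002,0.001,0,0]]]'
```

```text
t: 14.92
eef_pos: [0.5154, -0.2465, 0.1254]
ee_rot: [-3.138, -0.003, 2.92]
force: [0.1, -0.6, 0.5]
width: 0.0537
t: 15.25
eef_pos: [0.5136, -0.2455, 0.1255]
ee_rot: [-3.138, -0.003, 2.921]
force: [-0.7, -0.4, 1.4]
width: 0.0539
t: 15.58
eef_pos: [0.5118, -0.2441, 0.1255]
ee_rot: [-3.138, -0.003, 2.921]
force: [0.6, 0.9, 0.6]
width: 0.0539
```

```bash
cat > st.py <<'E'
from h import *; from station import arm
def st():
    s=arm.get_state(); n=np.array([np.cos(SY),np.sin(SY)]);m=np.array([-n[1],n[0]]);d=s['eef_pos'][:2]-SO
    f=s['force']; print("l %.4f y %.4f z %.4f  w %.4f | Fn %.2f Fy %.2f Fz %.2f | normal %.2f"%(d@n,d@m,s['eef_pos'][2],s['width'],f[:2]@n,f[:2]@m,f[2],(f[:2]@n)*np.cos(TH)+f[2]*np.sin(TH)), s['moment'].round(2))
if __name__=="__main__": st()
E
python3 st.py
python3 -m handwheel '[[[0.054,0.001,-0.001,0.001,0],[0.054,0.002,-0.0015,0.0015,0],[0.054,0.002,-0.0015,0.0015,0],[0.054,0.002,-0.0015,0.0015,0]]]' >/dev/null
python3 st.py
```

```text
l -0.0419 y 0.0014 z 0.1255  w 0.0539 | Fn 0.36 Fy 0.99 Fz 0.58 | normal 0.53 [ 0.09 -0.13 -0.02]
l -0.0435 y -0.0001 z 0.1242  w 0.0540 | Fn 1.27 Fy 0.82 Fz 0.08 | normal 1.22 [ 0.29 -0.75  0.05]
```

```bash
python3 -m handwheel '[[[0.054,0.001,0,0.0005,0],[0.054,0.002,0,0.0008,0],[0.054,0.003,0,0.0012,0],[0.054,0.003,0,0.0012,0],[0.054,0.003,0,0.0012,0]]]' >/dev/null
python3 st.py
python3 -m handwheel '[[[0.054,0.001,0,0.0005,0],[0.054,0.002,0,0.0008,0],[0.054,0.003,0,0.0012,0],[0.054,0.003,0,0.0012,0],[0.054,0.003,0,0.0012,0]]]' >/dev/null
python3 st.py
```

```text
l -0.0459 y -0.0000 z 0.1233  w 0.0536 | Fn 4.07 Fy 0.41 Fz 0.77 | normal 4.09 [-0.03 -1.61 -0.03]
l -0.0481 y 0.0000 z 0.1224  w 0.0538 | Fn 5.44 Fy 1.01 Fz -0.19 | normal 5.04 [-0.32 -2.21  0.01]
```

```bash
python3 -m handwheel '[[[0.054,0.001,0,0.0004,0],[0.054,0.002,0,0.0008,0],[0.054,0.003,0,0.0011,0],[0.054,0.003,0,0.0011,0],[0.054,0.003,0,0.0011,0]]]' >/dev/null
python3 st.py
python3 - <<'E'
from h import *; from station import arm,grab_frame
for n in("wrist","scene"): cv2.imwrite(f"pics/{n}10.png",grab_frame(n))
im=cv2.imread("pics/scene10.png");cv2.imwrite("pics/s10z.png",cv2.resize(im[60:220,100:270],None,fx=3.5,fy=3.5,interpolation=cv2.INTER_CUBIC))
E
```

```text
l -0.0498 y 0.0000 z 0.1216  w 0.0541 | Fn 7.02 Fy -0.24 Fz -0.49 | normal 6.43 [-0.62 -2.72 -0.02]
```

View pics/s10z.png

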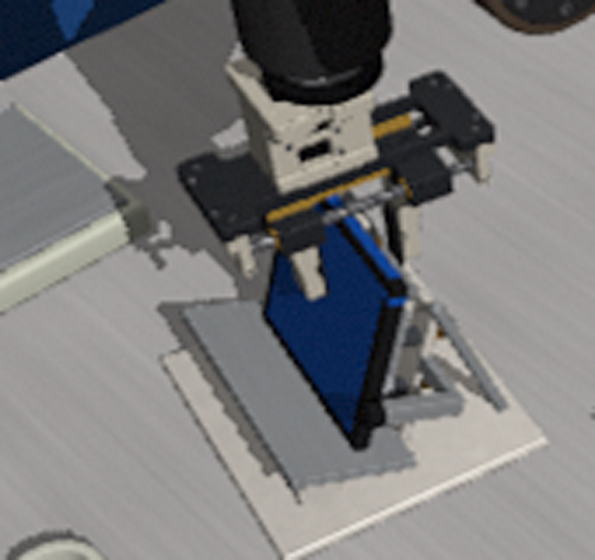

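View pics/wrist10.png

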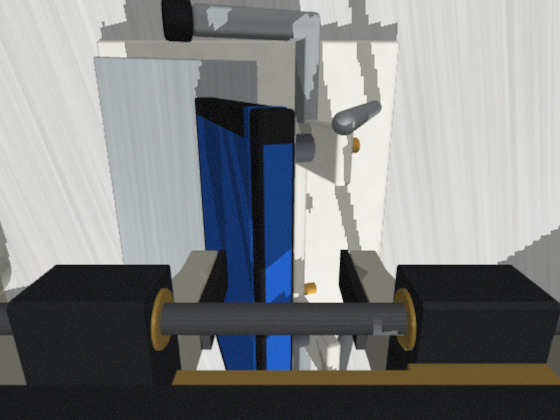

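```bash
python3 -m handwheel '[[[0.054,0.001,0,0.0004,0],[0.054,0.002,0,0.0008,0],[0.054,0.003,0,0.0011,0],[0.054,0.003,0,0.0011,0],[0.054,0.003,0,0.0011,0]]]' >/dev/null
python3 st.py
python3 -m handwheel '[[[0.054,0.001,0,0.0004,0],[0.054,0.002,0,0.0008,0],[0.054,0.003,0,0.0011,0],[0.054,0.003,0,0.0011,0],[0.054,0.003,0,0.0011,0]]]' >/dev/null
python3 st.py
python3 - <<'E'
from h import *; from station import arm,grab_frame
s=arm.get_state();np.save("s11.npy",np.r_[s['eef_pos'],s['ee_rot']])
for n in("wrist","scene","top"): cv2.imwrite(f"pics/{n}11.png",grab_frame(n))
im=cv2.imread("pics/scene11.png");cv2.imwrite("pics/s11z.png",cv2.resize(im[90:220,150:260],None,fx=4.5,fy=4.5,interpolation=cv2.INTER_CUBIC))
im=cv2.imread("pics/wrist11.png");cv2.imwrite("pics/w11z.png",cv2.resize(im[60:300,90:410],None,fx=2.4,fy=2.4,interpolation=cv2.INTER_CUBIC))
E
python3 st.py
```

```text
l -0.0512 y 0.0000 z 0.1210  w 0.0539 | Fn 8.67 Fy -0.48 Fz -0.89 | normal 7.84 [-0.74 -2.92 -0.04]
l -0.0521 y 0.0000 z 0.1206  w 0.0539 | Fn 9.07 Fy -0.91 Fz -0.93 | normal 8.20 [-0.9  -3.21 -0.03]
l -0.0521 y 0.0000 z 0.1205  w 0.0541 | Fn 8.77 Fy -0.61 Fz -0.59 | normal 8.03 [-0.9  -3.23 -0.02]
```

View pics/s11z.png

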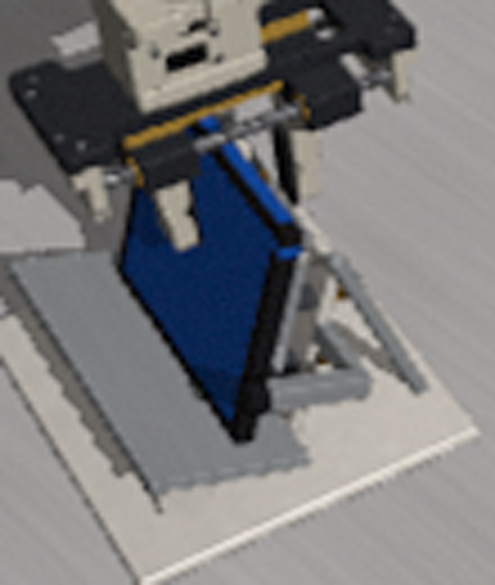

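View pics/w11z.png

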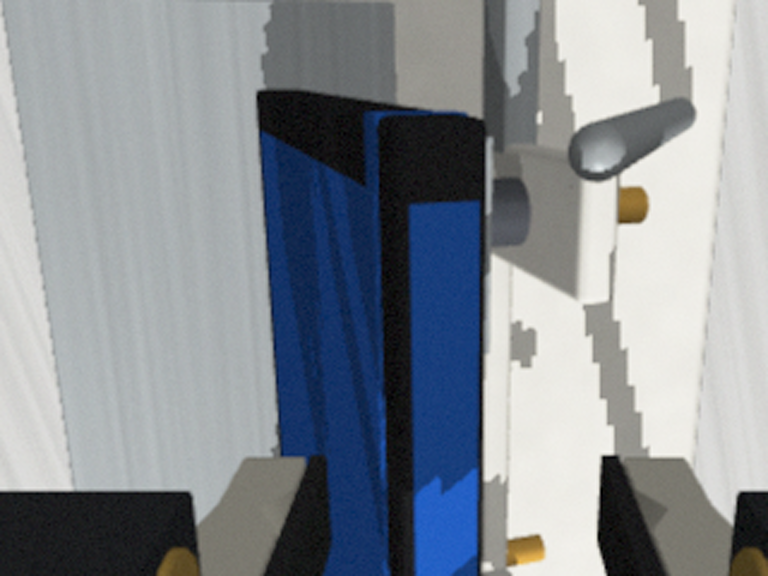

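Run:
```python
from h import *
p=np.load("s11.npy"); o=SO
for tr in (.008,.010,.012):
  for q in [(.012-tr,-.08,0),(.012-tr,-.08,.14),(-tr,-.08,.14)]:
    u=wproj(p,seatw(q,o)); print(tr,q,((u-[90,60])*2.4).round(0))
  for q in [(.012-tr,.08,0),(.012-tr,.08,.14),(-tr,.08,.14)]:
    u=proj("scene",seatw(q,o)); print("  scene",((u-[150,90])*4.5).round(0))
```

```text
0.008 (0.004, -0.08, 0) [251.  80.]
0.008 (0.004, -0.08, 0.14) [391. 100.]
0.008 (-0.008, -0.08, 0.14) [489.  99.]
  scene [231. 440.]
  scene [281. 227.]
  scene [302. 225.]
0.01 (0.002, -0.08, 0) [259.  80.]
0.01 (0.002, -0.08, 0.14) [408. 100.]
0.01 (-0.01, -0.08, 0.14) [505.  98.]
  scene [235. 440.]
  scene [285. 227.]
  scene [306. 225.]
0.012 (0.0, -0.08, 0) [267.  80.]
0.012 (0.0, -0.08, 0.14) [424.  99.]
0.012 (-0.012, -0.08, 0.14) [520.  98.]
  scene [238. 439.]
  scene [288. 226.]
  scene [309. 224.]
```

```bash
python3 -m handwheel '[[[0.054,0.001,0,0.0004,0],[0.054,0.002,0,0.0008,0],[0.054,0.003,0,0.0011,0],[0.054,0.004,0,0.0014,0],[0.054,0.004,0,0.0014,0],[0.054,0.004,0,0.0014,0],[0.054,0.004,0,0.0014,0],[0.054,0.004,0,0.0014,0],[0.054,0.004,0,0.0014,0],[0.054,0.004,0,0.0014,0],[0.054,0.004,0,0.0014,0],[0.054,0.004,0,0.0014,0]]]'
python3 st.py
python3 - <<'E'
from h import *; from station import arm,grab_frame
from st import st
for i in range(4):
    im=grab_frame("wrist"); st()
cv2.imwrite("pics/w12z.png",cv2.resize(im[60:300,90:410],None,fx=2.4,fy=2.4,interpolation=cv2.INTER_CUBIC))
im=grab_frame("scene");cv2.imwrite("pics/s12z.png",cv2.resize(im[90:220,150:260],None,fx=4.5,fy=4.5,interpolation=cv2.INTER_CUBIC)); cv2.imwrite("pics/s12.png",im)
print(arm.get_state()['t'])
E
```

```text
t: 19.25
eef_pos: [0.5001, -0.2429, 0.1199]
ee_rot: [-3.137, 0.016, 2.923]
force: [9.2, -3.8, -1.2]
width: 0.0541
l -0.0536 y 0.0000 z 0.1199  w 0.0541 | Fn 9.85 Fy -1.68 Fz -1.24 | normal 8.83 [-1.08 -3.65 -0.  ]
l -0.0536 y 0.0000 z 0.1199  w 0.0540 | Fn 10.26 Fy -0.88 Fz -0.84 | normal 9.35 [-1.04 -3.57  0.01]
l -0.0536 y 0.0000 z 0.1199  w 0.0540 | Fn 9.69 Fy -1.72 Fz -0.55 | normal 8.92 [-1.03 -3.6  -0.06]
l -0.0536 y 0.0001 z 0.1199  w 0.0540 | Fn 9.84 Fy -0.53 Fz -1.45 | normal 8.75 [-1.05 -3.57 -0.04]
l -0.0536 y 0.0000 z 0.1199  w 0.0542 | Fn 10.53 Fy -1.66 Fz -0.07 | normal 9.86 [-1.02 -3.54 -0.02]
19.5
```

View pics/w12z.png

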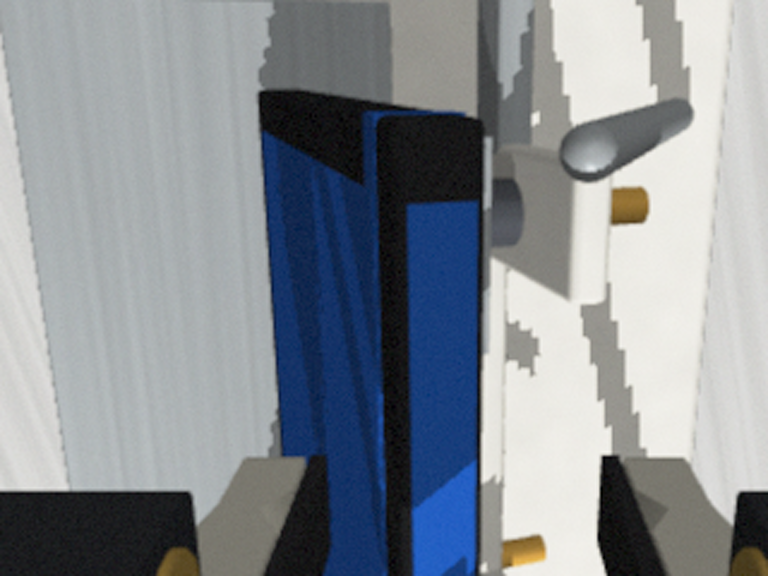

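View pics/s12.png

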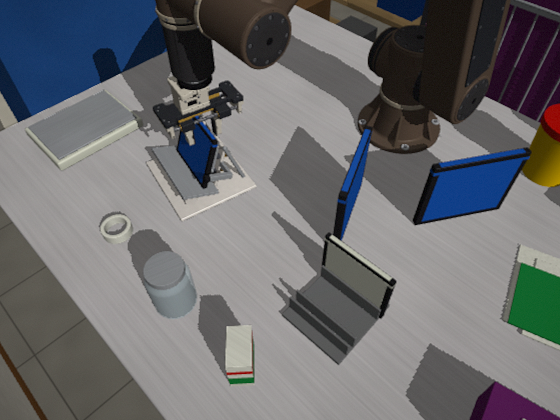

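Run:
```python
from station import arm
from st import st
st(); print(arm.job_done()); st()
```

```text
l -0.0536 y 0.0000 z 0.1199  w 0.0537 | Fn 10.26 Fy -0.94 Fz -1.11 | normal 9.26 [-1.11 -3.53 -0.02]
the job is handed in; nothing more can be done
None
the job is handed in; nothing more can be done
```

I took the small blue plate from the rack's far slot, stood it on the sill and leaned it onto the pads. The job went in at about 19.5 s, with the front finger still pressing the plate; no verdict is reported, so success isn't confirmed.

**Last checks:**
- **Push:** steady at about 9 N square to the pads (8.8 to 9.9 N over the last readings). The finger moved about 10.5 mm after first contact, which matches the spring figures. Pad travel was not measured directly, but this is well short of the 22 mm end stop.
- **Flatness:** the wrist view put the plate flat to the pads within about 0.02 rad. That was taken just before the final nudge of about 1.5 mm; I only looked at the picture after it.
- **Centring:** the plate looked about 2 to 4 mm off centre, with its lower edge on the sill. One top corner in the scene view disagreed with the prediction by a few mm, which fits that offset.
- **Bystanders:** in the last scene picture the white plate, jar, carton and tape are where they started.

**One slip:** while the plate was leaning free, I put a 20 mm descent in the wrong column and the tool moved sideways instead. It touched nothing, the force stayed near zero, and I moved it back before pressing.

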